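Put the tools back in the foam tray

ROBOT

A 6-joint arm with a two-finger parallel gripper is mounted at the origin on a cart in front of the work surface, level with it; the furniture and walls round the work are solid. World frame = base frame: x ahead of the robot, y to its left, z up, the work surface at z = 0. Lengths are in mm, angles in rad, forces in N, time in s.
With the tool pointing down it reaches from about 325 to 850 mm from the base axis. Payload 4.4 kg.
Tool frame: the origin (TCP) lies midway between the tips of the shut fingers; the grasp point (between the pads) lies 19 mm behind it (robot.hold_point_z is the distance from the TCP to the grasp point, in mm); z points along the fingers, y is the line along which they close (so a half turn about z gives the same grasp; the last joint's range is limited). The gripper opens to 94 mm and grips with 3 to 60 N. Pads are 16 mm wide; open, the fingers measure 119 mm over their backs; the gripper's body (75 mm by 177 mm) begins 78 mm behind the grasp point.
Start: joints at [-1.46, 0.207, 1.542, -0, 1.393, -0.15], TCP at [148.809, -555.412, 180.847] pointing down, gripper open.
Joint ranges: [-2.73, 2.73], [-0.86, 2.22], [0.23, 2.46], [-1.11, 4.25], [0.08, 2.63], [-2.82, 2.82]. Speed limits (rad/s): [2.79, 2.79, 3.14, 3.14, 3.14, 3.14].

INTERFACE

Orientations are given as a 3x3 rotation matrix whose columns are the frame's x, y, z axes.
In Python, from workcell import robot gives the robot as it stands.
- The arm moves only by the shell command python3 -m handwheel 'ROWS' [FORCE]. ROWS is JSON, a list that holds one entry, the list of rows, each a list of 5 numbers: the opening in per cent of the stroke, from 0 (shut) to 100 (fully open), then the shift along the tool's x, y, z in cm, then the turn about the tool's z in rad. In form: [[[grip, x, y, z, twist], ...]]. A call has 1 to 5 rows; each row shifts and turns the commanded pose from where the row before left it, along the tool's axes as they then stand; what a row does not reach is not made up. A row lasts 1/12 s, in which the tool goes at most 41.7 mm and 7.16 degrees, less where a joint would pass 70% of its speed; a pose out of reach is approached as far as the arm can. A call is refused whole if a number of a shift passes 4.17 or a number of a turn 0.125, either way. A call with a gripper value outside its range is refused whole. The fingers move at their own pace and stop on an object; FORCE is the grip in N (left out, the last holds). Time passes only in rows, so rows that do not move let the fingers close. It gives the time, the measured TCP pose, the force, the opening and the grip force at its end, in the units of the state.
- robot.get_state(): the state, without advancing time (a new reading comes with each control period).
- robot.camera(name): name is "scene" or "top" or "wrist"; returns the picture (384x512x3 uint8, blue, green, red); there is no depth.
- robot.calibration(name): a dict with "camera_matrix" (3x3 intrinsics, pixels), "camera_from_world" (4x4, takes a point from world to camera coordinates). Camera axes: x right, y down, z forward; pixel columns grow to the right and rows downward; lengths in mm; the calibration is good to about 2 mm. A picture is of the moment at which its call begins: read the wrist's pose just before it. calibration takes no time and is no camera call; for the wrist camera it gives the pose at the moment of the call.
- robot.hand_in(): hands the job in; it is judged then, once.
The state is a dict: "clock": time; "joint_pos": joint angles; "qd": joint speeds; "tau": joint torques, N m; "tcp_pos": TCP position; "ee_rot": TCP orientation; "wrist_force": force on the tool from outside, world axes, zero at the start; "wrist_torque": the same for the moment, N m; "finger_gap": finger opening in mm; "gripper_force": force on a finger pad.
Only numpy, scipy, OpenCV 4.12 (cv2) and the standard library are available. Lean on these libraries where they do the work, as an engineer would, in place of code of your own. Each camera call takes 0.05 s, during which the arm holds its last target. There are 200 camera calls.

TASK

Tidy up after the job: put the block plane, the tape measure, the sanding block and the yellow squeeze bottle with the dark cap back into the foam tool tray, each one upright and fully home in the cut-out of its own shape and size. Set them down, do not drop them, and leave the screwdriver and the hammer where they lie.

Things in the scene. Friction and masses are not known exactly. Their poses are not given: they have to be found in the camera images.
- block_plane_mid (a point): Block plane lying on its sole: dark steel body 48 mm wide, 164 mm long, with two brown wooden knobs, 51 mm high; 0.68 kg. The body's side cheeks, 48 mm apart, are upright and 28 mm high over most of the length: grasp across them. This point: centre of the plane, 25.5 mm above its sole; y along its length, x across, z up.
- tape_measure_mid (a point): Yellow and black tape measure standing upright on its base, 37 mm wide, 94 mm long over all, 69 mm high; 0.32 kg. Its case, 35 mm wide, spans -25 to +47 mm along its y from this point; the rest, towards -y, is the thin blade end near the base. Grasp across the case. This point: centre of the 94 mm length, 33 mm above the base; y along its length, z up.
- sanding_block_mid (a point): Brown wooden sanding block with paper under it, a flat block 64 mm wide, 112 mm long, 24 mm high; 0.11 kg. This point: its centre, 12 mm above its underside; y along its length, x across, z up.
- bottle_mid (a point): Yellow squeeze bottle with a dark cap, standing upright: round body 52 mm in diameter, straight up to 84 mm, then a narrowing shoulder; tapering cap, 22 mm wide at its foot, from 114 to 135 mm; 0.25 kg. Grasp round the body. This point: on the axis, 67.5 mm above its foot; z up.
- inlay_long: Black foam inlay, one of four set two by two in a low steel tray, all fixed; 136 (x) x 196 (y) mm, top 37 mm and tray rim 43 mm above the bench. Origin: underside centre, 2 mm above the bench, below the centre of the cut-out; z up, y along the cut-out. Cut-out: rectangle 64 x 180 mm, 16 mm deep (floor 21 mm above bench); an equally deep finger scoop 44 mm wide crosses its middle, 58 mm to each side along x.
- inlay_narrow: Black foam inlay, one of four set two by two in a low steel tray, all fixed; 136 (x) x 196 (y) mm, top 37 mm and tray rim 43 mm above the bench. Origin: underside centre, 2 mm above the bench, below the centre of the cut-out; z up, y along the cut-out. Cut-out: rectangle 53 x 110 mm, 22 mm deep (floor 15 mm above bench); an equally deep finger scoop 44 mm wide crosses its middle, 54 mm to each side along x.
- inlay_wide: Black foam inlay, one of four set two by two in a low steel tray, all fixed; 136 (x) x 196 (y) mm, top 37 mm and tray rim 43 mm above the bench. Origin: underside centre, 2 mm above the bench, below the centre of the cut-out; z up, y along the cut-out. Cut-out: rectangle 80 x 128 mm, 12 mm deep (floor 25 mm above bench); an equally deep finger scoop 44 mm wide crosses its middle, 62 mm to each side along x.
- inlay_round: Black foam inlay, one of four set two by two in a low steel tray, all fixed; 136 (x) x 196 (y) mm, top 37 mm and tray rim 43 mm above the bench. Origin: underside centre, 2 mm above the bench, below the centre of the cut-out; z up, y along the cut-out. Cut-out: 68 mm round, 25 mm deep (floor 12 mm above bench); an equally deep finger scoop 28 mm wide crosses its middle, 52 mm to each side along x.
- screwdriver: Bystander: a yellow-handled screwdriver, 221 mm long, 31 mm high, lying loose behind the tools. Origin: centre of its underside; y along it.
- hammer: Bystander: a claw hammer with a blue grip, 295 mm long, 30 mm high, lying loose to the left of the tools. Origin: centre of its underside; y along it.

How it is judged (in metres and radians):
At the end, for the whole second after the job is handed in: Each tool rests on the floor (within 4 mm) of the cut-out that fits it, its centre within 15 mm of the cut-out's seen from above, upright within 0.1 rad; plane, tape measure and sanding block lie along theirs within 0.25 rad, either way round; all released and at rest (horizontal distance between block_plane_mid and inlay_long below 0.015 m and z of block_plane_mid in the frame of inlay_long between 0.0405 and 0.0485 m and angle between each of block_plane_mid, tape_measure_mid, sanding_block_mid, bottle_mid's own z axis and vertical below 0.1 rad and angle between the y axis of block_plane_mid and the y axis of inlay_long, either way round below 0.25 rad and linear speed of each of block_plane, tape_measure, sanding_block, bottle below 0.02 m/s and contact force between the fingers and block_plane below 0.1 N and horizontal distance between tape_measure_mid and inlay_narrow below 0.015 m and z of tape_measure_mid in the frame of inlay_narrow between 0.042 and 0.05 m and angle between the y axis of tape_measure_mid and the y axis of inlay_narrow, either way round below 0.25 rad and contact force between the fingers and tape_measure below 0.1 N and horizontal distance between sanding_block_mid and inlay_wide below 0.015 m and z of sanding_block_mid in the frame of inlay_wide between 0.031 and 0.039 m and angle between the y axis of sanding_block_mid and the y axis of inlay_wide, either way round below 0.25 rad and contact force between the fingers and sanding_block below 0.1 N and horizontal distance between bottle_mid and inlay_round below 0.015 m and z of bottle_mid in the frame of inlay_round between 0.0735 and 0.0815 m and contact force between the fingers and bottle below 0.1 N); the robot touches nothing.
It fails at once if a tool is dropped (falls free from more than about 4 cm) or thrown ((linear speed of block_plane above 0.9 m/s and contact force between the fingers and block_plane below 0.05 N) or (linear speed of tape_measure above 0.9 m/s and contact force between the fingers and tape_measure below 0.05 N) or (linear speed of sanding_block above 0.9 m/s and contact force between the fingers and sanding_block below 0.05 N) or (linear speed of bottle above 0.9 m/s and contact force between the fingers and bottle below 0.05 N)).
It fails at once if the screwdriver or the hammer is pushed more than 3 cm from where it lay (distance of any of screwdriver, hammer from where it was at the start of the episode above 0.03 m).
It also fails if it takes over 112 s, if anything falls off the work surface, if the arm or the gripper's body presses on something with over 40 N, if the wrist force passes 120 N, or if a joint passes its speed limit or range.

## Working session

There is one attempt and no reset: what is moved stays moved. The work goes in short steps, Python scripts to look and compute and a shell command to move; the robot and the scene stay as the last step left them, time stands still between calls to the robot, and variables do not carry over. Pictures are saved under pics/ and viewed, at most 14 in all, crops included, and the job is handed in when it is done.

```bash
mkdir -p pics; cat > h.py <<'E'
import numpy as np,cv2
from workcell import robot
def ray(name,u,v,z,cal=None):
    c=cal or robot.calibration(name);K=np.array(c["camera_matrix"]);T=np.array(c["camera_from_world"])
    R=T[:3,:3];o=-R.T@T[:3,3];d=R.T@np.linalg.inv(K)@[u,v,1]
    return o+d*(z-o[2])/d[2]
def proj(name,p):
    c=robot.calibration(name);K=np.array(c["camera_matrix"]);T=np.array(c["camera_from_world"])
    q=K@(T[:3,:3]@np.array(p)+T[:3,3]);return q[:2]/q[2]
def tool(p):  # world delta from TCP -> tool axes in cm
    s=robot.get_state();return np.array(s["ee_rot"]).T@(np.array(p)-s["tcp_pos"])/10
E
python3 - <<'E'
from h import *
np.set_printoptions(precision=2,suppress=True)
for n in("top","scene"):
    im=robot.camera(n);cv2.imwrite(f"pics/{n}0.png",im);c=robot.calibration(n);T=np.array(c["camera_from_world"]);print(n,np.array(c["camera_matrix"]).tolist(),-T[:3,:3].T@T[:3,3],T[:3,:3])
print(robot.get_state())
E
```

```text
top [[482.8542972479533, 0.0, 257.6421089057714], [0.0, 482.8542972479533, 194.4118069147441], [0.0, 0.0, 1.0]] [ 331.61   60.08 1632.37] [[ 0.01 -1.    0.02]
 [-0.99 -0.01 -0.15]
 [ 0.15 -0.02 -0.99]]
scene [[447.3391125945058, 0.0, 255.6799819618679], [0.0, 447.3391125945058, 181.75405199177493], [0.0, 0.0, 1.0]] [ -12.16 1016.76  732.65] [[-0.86 -0.52  0.  ]
 [-0.26  0.42 -0.87]
 [ 0.45 -0.74 -0.5 ]]
{'clock': 0.1, 'joint_pos': array([-1.46,  0.21,  1.54, -0.  ,  1.39, -0.15]), 'qd': array([ 0., -0., -0., -0., -0.,  0.]), 'tau': array([ -0.  , -37.19, -28.23,   0.07,   0.03,  -0.  ]), 'tcp_pos': array([ 148.72, -554.64,  179.8 ]), 'ee_rot': array([[ 0.97,  0.26, -0.  ],
       [ 0.26, -0.97,  0.  ],
       [ 0.  , -0.  , -1.  ]]), 'wrist_force': array([0.23, 0.58, 0.28]), 'wrist_torque': array([-0.04, -0.02,  0.05]), 'gripper_force': 0.0, 'finger_gap': 93.94116131337515}
```

View pics/top0.png

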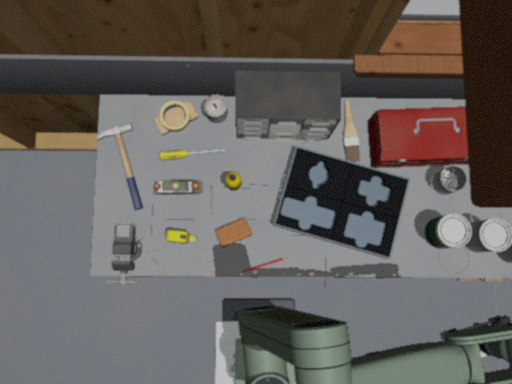

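View pics/scene0.png

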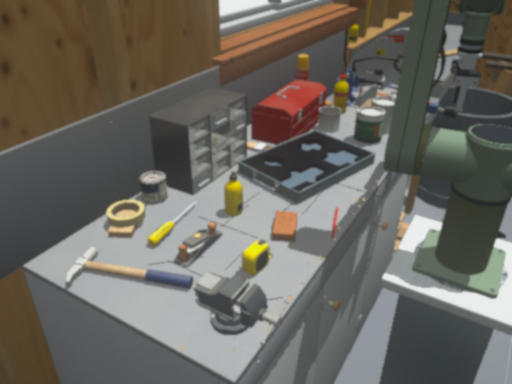

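The top view shows the plane at about (177,187), bottle (233,181), tape (180,237) and sanding block (234,232). The tray is centred near (340,200), with round at (318,174), narrow (374,190), long (307,213) and wide (364,230). Next I measure with masks.

```bash
python3 - <<'E'
from h import *
np.set_printoptions(precision=1,suppress=True)
im=cv2.imread("pics/top0.png");hsv=cv2.cvtColor(im,cv2.COLOR_BGR2HSV)
print({p:(im[p[1],p[0]].tolist(),hsv[p[1],p[0]].tolist()) for p in[(318,174),(307,213),(364,230),(340,200),(177,187),(233,176),(177,236),(234,232),(220,215),(158,187),(196,187)]})
def rep(nm,m,box,z):
    x0,y0,x1,y1=box;k=np.zeros_like(m);k[y0:y1,x0:x1]=m[y0:y1,x0:x1]
    for c in cv2.findContours(k,cv2.RETR_EXTERNAL,cv2.CHAIN_APPROX_NONE)[0]:
        if cv2.contourArea(c)<12: continue
        r=cv2.minAreaRect(c);B=np.array([ray("top",*q,z)[:2] for q in cv2.boxPoints(r)])
        e1=B[1]-B[0];e2=B[2]-B[1];L=e1 if np.hypot(*e1)>np.hypot(*e2) else e2
        print(nm,np.array(r[0]),"ctr",B.mean(0),"sz",np.hypot(*e1),np.hypot(*e2),"ang",np.degrees(np.arctan2(L[1],L[0])).round(1))
h,s,v=cv2.split(hsv)
blue=((h>90)&(h<125)&(s>40)&(v>90)).astype(np.uint8)
rep("cut",blue,(280,150,405,250),30)
brown=((h<15)&(s>100)&(v>60)).astype(np.uint8)
rep("sand",brown,(212,212,256,250),24)
rep("knob",brown,(150,176,206,198),50)
yel=((h>20)&(h<35)&(s>120)&(v>60)).astype(np.uint8)
rep("tape",yel,(160,222,205,250),60)
rep("bottle",yel,(215,165,250,195),80)
cv2.imwrite("pics/crop.png",cv2.resize(im[140:265,145:415],None,fx=2.9,fy=2.9,interpolation=cv2.INTER_CUBIC))
E
```

```text
{(318, 174): ([139, 128, 113], [103, 48, 139]), (307, 213): ([139, 131, 115], [100, 44, 139]), (364, 230): ([140, 129, 116], [104, 44, 140]), (340, 200): ([21, 21, 17], [90, 49, 21]), (177, 187): ([104, 140, 144], [27, 71, 144]), (233, 176): ([65, 67, 69], [15, 15, 69]), (177, 236): ([51, 194, 191], [31, 188, 194]), (234, 232): ([74, 111, 163], [12, 139, 163]), (220, 215): ([144, 145, 143], [75, 4, 145]), (158, 187): ([63, 94, 138], [12, 139, 138]), (196, 187): ([74, 113, 158], [14, 136, 158])}
cut [364.1 229. ] ctr [ 454.4 -330.4] sz 120.89453222150398 127.35287865238021 ang -103.7
cut [307.5 212.5] ctr [ 508.1 -141.6] sz 178.71180396032264 110.52594470634784 ang -87.0
cut [373.3 190.2] ctr [ 585.7 -364.8] sz 89.69947677775262 100.66272641932636 ang -142.5
cut [317.5 174.5] ctr [ 637.6 -176.6] sz 66.24755821815653 71.66016793805237 ang -154.3
sand [232.9 232.2] ctr [440.8 107.1] sz 107.1345189620955 61.94603467589506 ang -65.8
knob [156.5 185.5] ctr [591.3 360.8] sz 13.911514991554622 14.288849437098763 ang -134.2
knob [195.5 185. ] ctr [594.2 232.2] sz 16.536463681064927 20.154176309063896 ang -178.6
tape [180. 236.] ctr [424.6 277.1] sz 36.601296283436305 92.2420483412992 ang -95.3
bottle [232.5 180. ] ctr [607. 109.] sz 48.98738908733076 52.98591351594633 ang -179.4
```

View pics/crop.png

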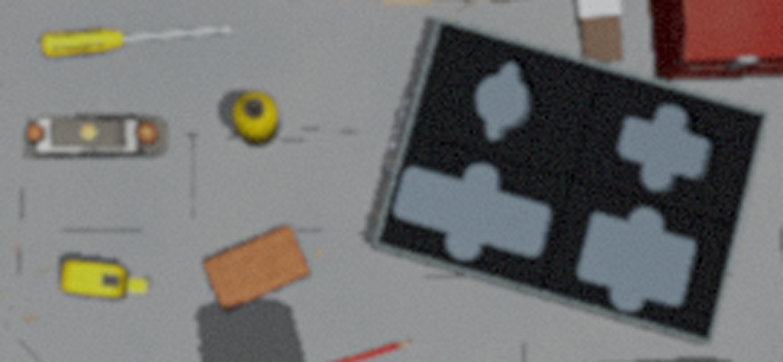

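The blob sizes and the grid spacings (196.3, 195.2 and 134.1 mm against 196 and 136) match the given values, so the tray fit is good. Sanding block first: rotate and lift.

```bash
cat >> h.py <<'E'
C={"long":(507.9,-140.4),"wide":(454.3,-329.0),"narrow":(585.1,-366.2),"round":(638.7,-177.6)}
def plan(x,y,z,yaw):
    s=robot.get_state();R=np.array(s["ee_rot"]);c=np.degrees(np.arctan2(R[1,0],R[0,0]))
    t=-((yaw-c+180)%360-180)                       # twist about tool z (down)
    a=np.radians(yaw);Rt=np.array([[np.cos(a),np.sin(a),0],[np.sin(a),-np.cos(a),0],[0,0,-1]])
    d=np.array([x,y,z])-s["tcp_pos"]
    print("t",round(s["clock"],2),"tcp",np.round(s["tcp_pos"],1),"yaw %.1f gap %.1f grip %.1f tilt %.3f"%(c,s["finger_gap"],s["gripper_force"],np.hypot(R[0,2],R[1,2])))
    print("twist rad %.3f"%np.radians(t),"| after twist cm",np.round(Rt.T@d/10,2),"| now cm",np.round(R.T@d/10,2),"dist",round(np.linalg.norm(d)/10,1))
E
m="python3 -m handwheel"
$m '[[[100,0,0,-0.6,-0.123],[100,0,0,-0.6,-0.123],[100,0,0,-0.6,-0.123],[100,0,0,-0.6,-0.123],[100,0,0,-0.6,-0.123]]]' 20
$m '[[[100,0,0,-0.6,-0.123],[100,0,0,-0.6,-0.123],[100,0,0,-0.6,-0.123],[100,0,0,-0.6,-0.123],[100,0,0,-0.6,-0.123]]]'
$m '[[[100,0,0,-0.6,-0.123],[100,0,0,-0.6,-0.123],[100,0,0,-0.6,-0.123],[100,0,0,-0.6,-0.123],[100,0,0,0,0]]]'
python3 -c "from h import *;plan(441,107,220,114.2)"
```

```text
clock: 0.52
tcp_pos: [148.8, -554.9, 210.4]
ee_rot: [[0.635, 0.773, -0.0], [0.773, -0.635, 0.001], [0.001, -0.001, -1.0]]
wrist_force: [-0.4, 0.1, -0.4]
finger_gap: 93.8
gripper_force: 0.0
clock: 0.93
tcp_pos: [148.8, -554.9, 240.4]
ee_rot: [[0.073, 0.997, -0.0], [0.997, -0.073, 0.001], [0.001, -0.0, -1.0]]
wrist_force: [0.0, -0.1, -0.3]
finger_gap: 94.0
gripper_force: 0.0
clock: 1.35
tcp_pos: [148.8, -555.9, 265.7]
ee_rot: [[-0.403, 0.915, 0.0], [0.915, 0.403, -0.002], [-0.001, -0.001, -1.0]]
wrist_force: [-0.7, 0.1, -0.7]
finger_gap: 93.9
gripper_force: 0.0
t 1.35 tcp [ 148.8 -555.9  265.7] yaw 113.8 gap 93.9 grip 0.0 tilt 0.002
twist rad -0.007 | after twist cm [48.49 53.82  4.57] | now cm [48.89 53.46  4.47] dist 72.6
```

```bash
m="python3 -m handwheel"
($m '[[[100,2.44,2.67,0.22,0],[100,2.44,2.67,0.22,0],[100,2.44,2.67,0.22,0],[100,2.44,2.67,0.22,0],[100,2.44,2.67,0.22,0]]]'
$m '[[[100,2.44,2.67,0.22,0],[100,2.44,2.67,0.22,0],[100,2.44,2.67,0.22,0],[100,2.44,2.67,0.22,0],[100,2.44,2.67,0.22,0]]]'
$m '[[[100,2.44,2.67,0.22,0],[100,2.44,2.67,0.22,0],[100,2.44,2.67,0.22,0],[100,2.44,2.67,0.22,0],[100,2.44,2.67,0.22,0]]]'
$m '[[[100,2.44,2.67,0.22,0],[100,2.44,2.67,0.22,0],[100,2.44,2.67,0.22,0],[100,2.44,2.67,0.22,0],[100,2.44,2.67,0.22,0]]]'
$m '[[[100,0,0,0,0],[100,0,0,0,0]]]') | grep -v ee_rot | grep tcp
python3 - <<'E'
from h import *
plan(441,107,220,114.2)
im=robot.camera("wrist");cv2.imwrite("pics/w1.png",im)
print(proj("wrist",(441,107,24)),proj("wrist",robot.get_state()["tcp_pos"]))
E
```

```text
tcp_pos: [222.3, -388.1, 252.8]
tcp_pos: [295.5, -222.8, 242.1]
tcp_pos: [368.7, -57.5, 231.4]
tcp_pos: [442.0, 107.9, 220.2]
tcp_pos: [441.4, 107.2, 219.8]
t 3.18 tcp [441.4 107.2 219.8] yaw 113.7 gap 94.0 grip 0.0 tilt 0.002
twist rad -0.008 | after twist cm [-0.   -0.05 -0.02] | now cm [-0.   -0.05 -0.02] dist 0.1
[260.00999854 166.9628396 ] [258.96831194 215.34592034]
```

View pics/w1.png

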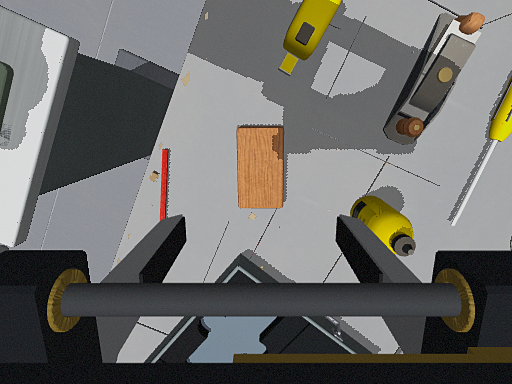

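The wrist view shows the sanding block centred at (260,167), exactly where predicted. The tape is at (310,35), the plane at (435,75) and the bottle at (375,220). I'll use this picture for the second measurement of all four.

```bash
python3 - <<'E'
from h import *
np.set_printoptions(precision=1,suppress=True)
im=cv2.imread("pics/w1.png");h,s,v=cv2.split(cv2.cvtColor(im,cv2.COLOR_BGR2HSV))
def rep(nm,m,box,zs,amin=40):
    x0,y0,x1,y1=box;k=np.zeros(m.shape,np.uint8);k[y0:y1,x0:x1]=m[y0:y1,x0:x1]
    k=cv2.morphologyEx(k,cv2.MORPH_CLOSE,np.ones((5,5)))
    for c in cv2.findContours(k,cv2.RETR_EXTERNAL,cv2.CHAIN_APPROX_NONE)[0]:
        if cv2.contourArea(c)<amin: continue
        r=cv2.minAreaRect(c)
        for z in zs:
            B=np.array([ray("wrist",*q,z)[:2] for q in cv2.boxPoints(r)]);print(nm,np.array(r[0]),z,"ctr",B.mean(0),"sz",np.hypot(*(B[1]-B[0])),np.hypot(*(B[2]-B[1])),"angs",np.degrees(np.arctan2(*(B[1]-B[0])[::-1])),np.degrees(np.arctan2(*(B[2]-B[1])[::-1])))
brown=(h<16)&(s>80)&(v>50)
rep("sand",brown,(225,110,295,220),[24])
rep("knobs",brown,(380,0,500,145),[50,35])
yel=(h>20)&(h<35)&(s>110)&(v>50)
rep("tape",yel,(270,0,350,85),[0,69])
rep("bottle",yel,(345,185,425,255),[60])
dark=(v<75)&(s<90)
rep("cap",dark,(385,228,420,262),[125,135],20)
c=robot.calibration("wrist");T=np.array(c["camera_from_world"]);print("cam",-T[:3,:3].T@T[:3,3])
cv2.imwrite("pics/w1c.png",cv2.resize(im[0:270,265:512],(741,600)[:2] if 0 else None,fx=2.2,fy=2.2,interpolation=cv2.INTER_CUBIC))
E
```

```text
sand [260.  166.5] 24 ctr [441.4 106. ] sz 108.4115529144619 58.9087856840551 angs 112.66372270946158 23.72685290378001
knobs [409.5 126.5] 50 ctr [583.4 227.9] sz 32.048971426427556 22.46178662513032 angs 23.724129279311427 -59.00474625181076
knobs [409.5 126.5] 35 ctr [590.2 230.2] sz 33.338297321452444 23.36542133961059 angs 23.724129279311434 -59.0047462518105
knobs [471.2  22.7] 50 ctr [588.5 353.2] sz 29.088676754300717 21.042600110326095 angs 38.76093648255305 -40.11922380330873
knobs [471.2  22.7] 35 ctr [595.5 360.6] sz 30.25891038496262 21.889141138426872 angs 38.76093648255322 -40.119223803308564
tape [305.3  31. ] 0 ctr [425.1 284.1] sz 102.72711852753342 41.57571892036388 angs 83.49899156727172 -1.781684891486049
tape [305.3  31. ] 69 ctr [423.4 265.5] sz 85.96455776115853 34.79157540696897 angs 83.49899156727174 -1.7816848914859635
bottle [382.9 220.7] 60 ctr [608.1 111.8] sz 42.628126727136696 89.06217620133249 angs 76.06402138383956 -16.29149928835205
cap [407.  247.7] 125 ctr [610.8 106.4] sz 11.104471597201652 10.914216190666943 angs 57.26805546702042 -33.31620645707078
cap [407.  247.7] 135 ctr [604.3 108.5] sz 10.731659797195965 10.547791858984247 angs 57.26805546702008 -33.31620645707065
cap [397.5 239.7] 125 ctr [597.2 110.2] sz 19.005639551920492 8.534580386875136 angs 76.66568676305708 -17.852155795835316
cap [397.5 239.7] 135 ctr [591.  112.2] sz 18.36756086176499 8.24804786270475 angs 76.66568676305707 -17.85215579583537
cam [415.  169.6 422.9]
```

View pics/w1c.png

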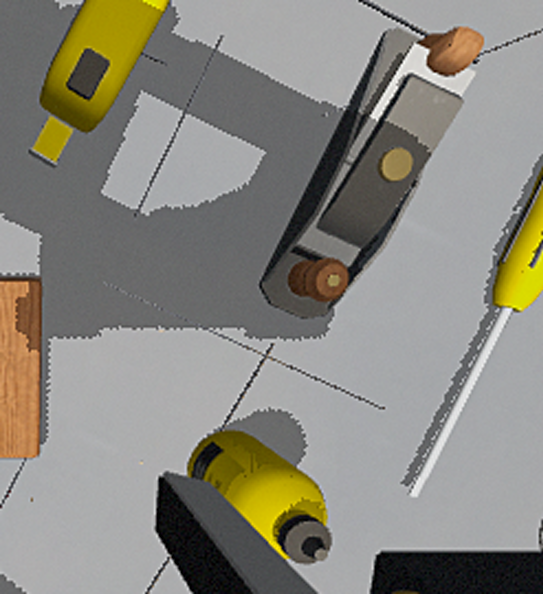

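The sanding block agrees in both views, so I descend to TCP z≈3 and grip.

```bash
m="python3 -m handwheel"
($m '[[[100,0,0,4,0],[100,0,0,4,0],[100,0,0,4,0],[100,0,0,4,0],[100,0,0,3,0]]]'
$m '[[[100,0,0,1.5,0],[100,0,0,1.2,0],[100,0,0,0,0],[0,0,0,0,0],[0,0,0,0,0]]]' 25
$m '[[[0,0,0,0,0],[0,0,0,0,0],[0,0,0,0,0],[0,0,0,0,0]]]')| grep -v ee_rot
python3 -c "from h import *;plan(*C['wide'],150,74.1)"
```

```text
clock: 3.65
tcp_pos: [439.7, 104.0, 28.2]
wrist_force: [1.3, 0.5, 0.3]
finger_gap: 94.2
gripper_force: 0.0
clock: 4.07
tcp_pos: [442.9, 105.0, 4.9]
wrist_force: [0.1, -0.1, 0.2]
finger_gap: 83.8
gripper_force: 0.0
clock: 4.4
tcp_pos: [442.6, 105.9, 4.5]
wrist_force: [0.1, 0.1, 0.4]
finger_gap: 57.2
gripper_force: 0.0
t 4.4 tcp [442.6 105.9   4.5] yaw 113.7 gap 57.2 grip 0.0 tilt 0.001
twist rad 0.691 | after twist cm [-41.51  13.04 -14.55] | now cm [-40.31 -16.37 -14.55] dist 45.9
```

```bash
python3 - <<'E'
from h import *
plan(*C['wide'],150,74.1)
cv2.imwrite("pics/w2.png",robot.camera("wrist"))
E
```

```text
t 4.4 tcp [442.6 105.9   4.5] yaw 113.7 gap 57.2 grip 0.0 tilt 0.001
twist rad 0.691 | after twist cm [-41.51  13.04 -14.55] | now cm [-40.31 -16.37 -14.55] dist 45.9
```

View pics/w2.png

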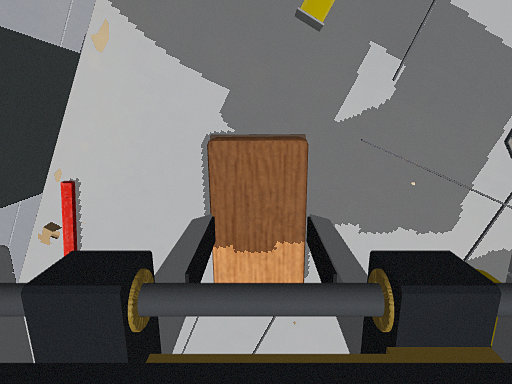

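The fingers straddle the block around its middle (about (208–308, 135–285)) and look still in the act of closing. I continue closing.

```bash
m="python3 -m handwheel"
($m '[[[0,0,0,0,0],[0,0,0,0,0],[0,0,0,0,0]]]' 25
$m '[[[0,0,0,-2,0],[0,0,0,-4,0],[0,0,0,-4,0],[0,0,0,-4,0],[0,0,0,-1,0]]]')| grep -v ee_rot
python3 -c "from h import *;plan(*C['wide'],150,74.1)"
```

```text
clock: 4.7
tcp_pos: [442.0, 106.0, 3.8]
wrist_force: [-0.9, 0.1, 0.2]
finger_gap: 33.6
gripper_force: 0.0
clock: 5.12
tcp_pos: [446.8, 106.2, 160.8]
wrist_force: [0.7, -0.1, -0.4]
finger_gap: 1.2
gripper_force: 0.0
t 5.12 tcp [446.8 106.2 160.8] yaw 113.7 gap 1.2 grip 0.0 tilt 0.012
twist rad 0.691 | after twist cm [-41.65  12.65   1.08] | now cm [-40.16 -16.8    1.06] dist 43.5
```

```bash
python3 - <<'E'
from h import *
plan(*C['wide'],150,74.1)
a=robot.camera("wrist");b=robot.camera("scene")[130:310,150:400]
cv2.imwrite("pics/w3.png",np.hstack([cv2.resize(a,(400,300)),cv2.resize(b,(400,300))]))
E
```

```text
t 5.12 tcp [446.8 106.2 160.8] yaw 113.7 gap 1.2 grip 0.0 tilt 0.012
twist rad 0.691 | after twist cm [-41.65  12.65   1.08] | now cm [-40.16 -16.8    1.06] dist 43.5
```

View pics/w3.png

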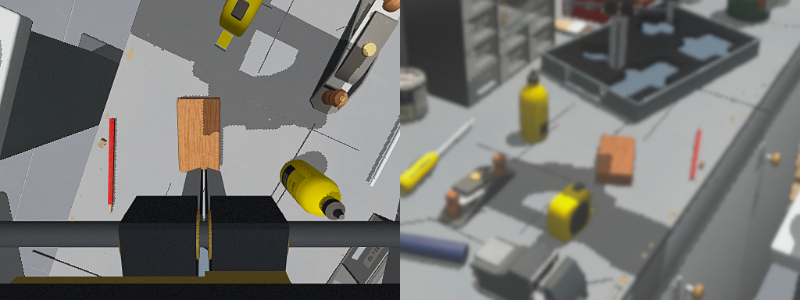

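```bash
python3 - <<'E'
from h import *
p=robot.get_state()["tcp_pos"];print(proj("scene",p),proj("top",p),proj("wrist",p),proj("scene",(441,106,24)),proj("wrist",(441,106,24)))
im=cv2.imread("pics/w3.png")
t=robot.camera("top");s=robot.camera("scene")
cv2.imwrite("pics/w4.png",np.hstack([cv2.resize(t[140:280,150:340],(380,280),interpolation=cv2.INTER_CUBIC),cv2.resize(s[100:260,200:400],(350,280),interpolation=cv2.INTER_CUBIC)]))
E
```

```text
[285.15135503 179.82016041] [232.02301236 227.87142067] [259.00606502 215.39518481] [284.56510548 222.17905424] [255.57029857 175.62196653]
```

View pics/w4.png

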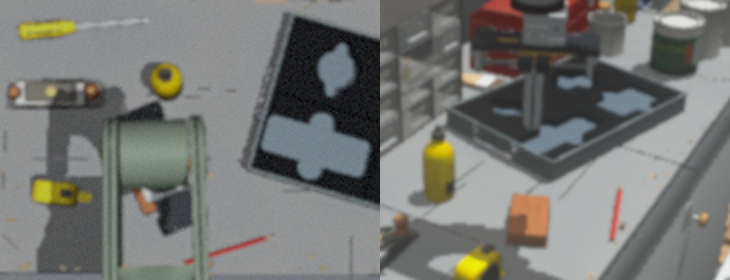

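The scene view shows the fingertips at about row 173, against row 180 predicted from the reported TCP. So the real tips sit roughly 2 cm above the reported height and the fingers closed over the top of the block. I'll reopen and feel for the bench with the fingers beside the block.

```bash
m="python3 -m handwheel"
python3 -c "from h import *;print(robot.hold_point_z);plan(441.2,106.3,3,113.4)"
($m '[[[100,0,0,0,0],[100,0,0,0,0],[100,0,0,0,0],[100,0,0,0,0],[100,0,0,0,0]]]'
$m '[[[100,0,0,0,0],[100,0,0,2,0],[100,0,0,4,0],[100,0,0,4,0],[100,0,0,3,0]]]'
$m '[[[100,0,0,2.0,0],[100,0,0,0.5,0],[100,0,0,0,0],[100,0,0,0,0]]]') | grep -v ee_rot
python3 -c "from h import *;plan(441.2,106.3,3,113.4)"
```

```text
18.8
t 5.32 tcp [441.1 105.9 152.6] yaw 113.7 gap 0.1 grip 0.0 tilt 0.002
twist rad 0.005 | after twist cm [ 0.04  0.03 14.96] | now cm [ 0.03  0.06 14.96] dist 15.0
clock: 5.73
tcp_pos: [441.5, 105.9, 153.0]
wrist_force: [0.0, -0.3, 0.2]
finger_gap: 30.1
gripper_force: 0.0
clock: 6.15
tcp_pos: [441.0, 105.8, 21.7]
wrist_force: [-0.5, 0.4, -0.3]
finger_gap: 63.8
gripper_force: 0.0
clock: 6.48
tcp_pos: [443.0, 105.9, -0.3]
wrist_force: [0.2, 1.0, -0.3]
finger_gap: 90.3
gripper_force: 0.0
t 6.48 tcp [ 4.430e+02  1.059e+02 -3.000e-01] yaw 113.7 gap 90.3 grip 0.0 tilt 0.001
twist rad 0.005 | after twist cm [ 0.11 -0.15 -0.33] | now cm [ 0.11 -0.15 -0.33] dist 0.4
```

```bash
m="python3 -m handwheel"
for i in 1; do :; done
($m '[[[100,0,0,0.4,0],[100,0,0,0.4,0],[100,0,0,0,0]]]'
$m '[[[100,0,0,0.3,0],[100,0,0,0.3,0],[100,0,0,0,0]]]'
$m '[[[100,0,0,0.2,0],[100,0,0,0,0]]]') | grep -E "tcp|wrist|gap"
```

```text
tcp_pos: [442.7, 105.9, -8.6]
wrist_force: [-0.2, 0.0, 0.2]
finger_gap: 94.0
tcp_pos: [441.6, 105.9, -15.5]
wrist_force: [-0.5, -0.1, -0.5]
finger_gap: 94.1
tcp_pos: [441.8, 105.9, -17.4]
wrist_force: [-0.7, 0.8, -0.6]
finger_gap: 93.9
```

```bash
m="python3 -m handwheel"
($m '[[[100,0,0,0.2,0],[100,0,0,0,0]]]'
$m '[[[100,0,0,0.2,0],[100,0,0,0,0]]]'
) | grep -E "tcp|wrist"
```

```text
tcp_pos: [441.8, 105.9, -19.4]
wrist_force: [0.7, -0.7, -0.5]
tcp_pos: [441.8, 105.9, -21.4]
wrist_force: [-0.4, -0.9, -0.1]
```

```bash
m="python3 -m handwheel"
($m '[[[0,0,0,0,0],[0,0,0,0,0],[0,0,0,0,0],[0,0,0,0,0],[0,0,0,0,0]]]' 25
$m '[[[0,0,0,0,0],[0,0,0,0,0]]]'
) | grep -E "tcp|wrist|gap|grip"
```

```text
tcp_pos: [441.9, 105.9, -21.1]
wrist_force: [-1.4, -1.0, 1.6]
finger_gap: 64.3
gripper_force: 0.9
tcp_pos: [441.9, 105.8, -21.1]
wrist_force: [0.7, 0.6, 1.0]
finger_gap: 64.2
gripper_force: 25.0
```

Gripped at 64.2 mm with 25 N. On the bench the TCP reads −21, so the reported height runs about 22 mm or more low. From here I use readings relative to contact. The block should seat at a reading of about +4 on the 25 mm floor.

```bash
m="python3 -m handwheel"
($m '[[[0,0,0,-0.5,0],[0,0,0,-2,0],[0,0,0,-3,0],[0,0,0,-3,0],[0,0,0,-1.5,0.115]]]'
$m '[[[0,0,0,0,0.115],[0,0,0,0,0.115],[0,0,0,0,0.115],[0,0,0,0,0.115],[0,0,0,0,0.116]]]'
$m '[[[0,0,0,0,0]]]'
) | grep -E "tcp|gap|grip"
python3 -c "from h import *;plan(*C['wide'],60,74.1)"
```

```text
tcp_pos: [444.1, 106.1, 82.3]
finger_gap: 64.0
gripper_force: 25.0
tcp_pos: [441.8, 105.9, 79.0]
finger_gap: 63.9
gripper_force: 25.0
tcp_pos: [441.8, 105.9, 78.9]
finger_gap: 63.7
gripper_force: 25.0
t 8.98 tcp [441.8 105.9  78.9] yaw 74.0 gap 63.7 grip 25.0 tilt 0.000
twist rad -0.002 | after twist cm [-41.49  13.11   1.89] | now cm [-41.46  13.21   1.89] dist 43.6
```

```bash
m="python3 -m handwheel"
($m '[[[0,-1.6,0.5,0,0],[0,-3.2,1.01,0,0],[0,-3.2,1.01,0,0],[0,-3.2,1.01,0,0],[0,-3.2,1.01,0,0]]]'
$m '[[[0,-3.2,1.01,0,0],[0,-3.2,1.01,0,0],[0,-3.2,1.01,0,0],[0,-3.2,1.01,0,0],[0,-3.2,1.01,0,0]]]'
$m '[[[0,-3.2,1.01,0,0],[0,-3.2,1.01,0,0],[0,-3.2,1.01,0,0],[0,-1.5,0.5,0,0],[0,0,0,0,0]]]'
$m '[[[0,0,0,0,0],[0,0,0,0,0]]]'
) | grep -E "tcp|gap|grip"
python3 - <<'E'
from h import *
plan(*C['wide'],4,74.1)
cv2.imwrite("pics/w5.png",robot.camera("wrist"))
E
```

```text
tcp_pos: [445.9, -46.3, 79.0]
finger_gap: 63.6
gripper_force: 25.0
tcp_pos: [450.5, -214.3, 78.9]
finger_gap: 64.0
gripper_force: 25.0
tcp_pos: [454.4, -332.9, 79.1]
finger_gap: 64.1
gripper_force: 25.0
tcp_pos: [453.9, -327.4, 78.3]
finger_gap: 64.2
gripper_force: 25.0
t 10.4 tcp [ 453.9 -327.4   78.3] yaw 74.2 gap 64.2 grip 25.0 tilt 0.002
twist rad 0.001 | after twist cm [-0.14  0.08  7.43] | now cm [-0.16  0.09  7.43] dist 7.4
```

View pics/w5.png

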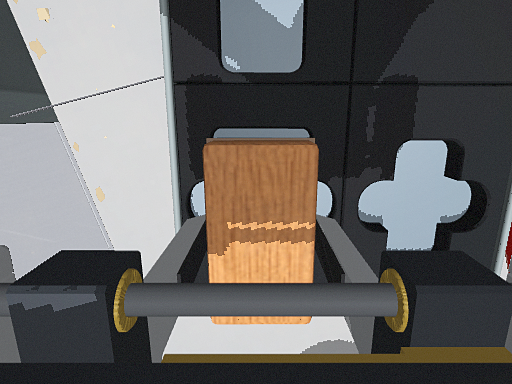

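The block sits over the wide cut-out. Their lateral centres agree (column 261 against 262) and the yaw matches. Lowering now.

```bash
m="python3 -m handwheel"
($m '[[[0,-0.14,0.08,2,0],[0,0,0,2,0],[0,0,0,1.5,0],[0,0,0,0.7,0],[0,0,0,0.5,0]]]'
$m '[[[0,0,0,0.2,0],[0,0,0,0.1,0],[0,0,0,0,0]]]'
$m '[[[0,0,0,0.15,0],[0,0,0,0.1,0],[0,0,0,0,0]]]'
$m '[[[0,0,0,0.1,0],[0,0,0,0,0]]]'
) | grep -E "tcp|wrist"
```

```text
tcp_pos: [454.2, -328.6, 10.7]
wrist_force: [-0.2, -0.9, -1.6]
tcp_pos: [455.3, -331.0, 9.6]
wrist_force: [0.0, 0.0, -0.2]
tcp_pos: [454.9, -331.0, 6.7]
wrist_force: [0.3, 0.9, -1.3]
tcp_pos: [454.6, -330.8, 5.3]
wrist_force: [0.4, 0.1, -1.4]
```

```bash
m="python3 -m handwheel"
($m '[[[0,0,0,0.1,0],[0,0,0,0,0]]]'
$m '[[[0,0,0,0.1,0],[0,0,0,0,0]]]'
$m '[[[0,0,0,0.1,0],[0,0,0,0,0]]]'
) | grep -E "tcp|wrist"
```

```text
tcp_pos: [454.6, -330.7, 4.2]
wrist_force: [0.2, 0.3, -0.2]
tcp_pos: [454.7, -330.8, 3.9]
wrist_force: [-2.2, 0.9, 2.8]
tcp_pos: [454.7, -330.8, 3.9]
wrist_force: [-2.8, 3.8, 9.5]
```

Contact came at 3.9, as predicted, so the height offset is constant. I release, lift and go on to the plane.

```bash
m="python3 -m handwheel"
($m '[[[86,0,0,0,0],[86,0,0,0,0],[86,0,0,0,0],[86,0,0,0,0]]]'
$m '[[[86,0,0,-0.5,0],[86,0,0,-2,0],[86,0,0,-4,0],[86,0,0,-4,0],[86,0,0,-4,-0.1]]]'
$m '[[[86,0,0,-2,-0.1],[86,0,0,0,-0.1],[86,0,0,0,0]]]'
) | grep -E "tcp|gap"
python3 -c "from h import *;plan(592,290,160,91)"
```

```text
tcp_pos: [454.7, -330.8, 2.1]
finger_gap: 80.7
tcp_pos: [454.2, -330.2, 148.6]
finger_gap: 81.1
tcp_pos: [456.0, -332.0, 170.2]
finger_gap: 80.9
t 13.03 tcp [ 456.  -332.   170.2] yaw 91.4 gap 80.9 grip 0.0 tilt 0.005
twist rad 0.006 | after twist cm [61.95 14.69  1.02] | now cm [61.86 15.07  0.84] dist 63.7
```

```bash
m="python3 -m handwheel"
($m '[[[86,3.64,0.88,0,0],[86,3.64,0.88,0,0],[86,3.64,0.88,0,0],[86,3.64,0.88,0,0],[86,3.64,0.88,0,0]]]'
$m '[[[86,3.64,0.88,0,0],[86,3.64,0.88,0,0],[86,3.64,0.88,0,0],[86,3.64,0.88,0,0],[86,3.64,0.88,0,0]]]'
$m '[[[86,3.64,0.88,0,0],[86,3.64,0.88,0,0],[86,3.64,0.88,0,0],[86,3.64,0.88,0,0],[86,3.64,0.88,0,0]]]'
$m '[[[86,3.64,0.88,0,0],[86,3.64,0.88,0,0],[86,0,0,0,0],[86,0,0,0,0],[86,0,0,0,0]]]'
) | grep -E "tcp"
python3 - <<'E'
from h import *
plan(592,290,160,91)
cv2.imwrite("pics/w6.png",robot.camera("wrist"))
E
```

```text
tcp_pos: [493.7, -145.8, 166.0]
tcp_pos: [533.6, 37.1, 166.0]
tcp_pos: [573.6, 219.7, 165.7]
tcp_pos: [589.6, 290.4, 165.8]
t 14.7 tcp [589.6 290.4 165.8] yaw 91.2 gap 81.3 grip 0.0 tilt 0.003
twist rad 0.004 | after twist cm [-0.05  0.24  0.58] | now cm [-0.05  0.24  0.57] dist 0.6
```

View pics/w6.png

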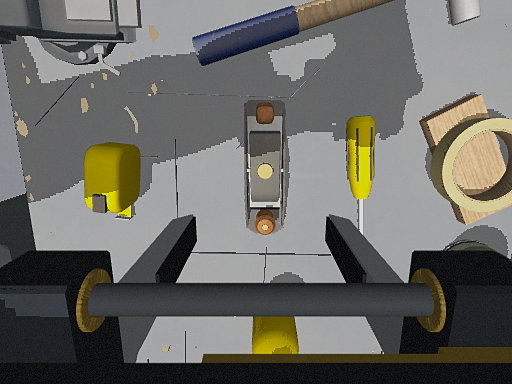

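The plane is upright in the view: cols 245–286, rows 97–234, with its long axis along the image columns, so the yaw is already right. The tape is at (112,180). I cast both with the 22 mm height correction.

```bash
python3 - <<'E'
from h import *
np.set_printoptions(precision=1,suppress=True)
D=22;W=lambda u,v,z:ray("wrist",u,v,z-D)[:2]
for z in(0,28): print("ends",z,W(265.5,97,z),W(265.5,234,z),"sides",W(246,165,z),W(285.5,165,z))
im=cv2.imread("pics/w6.png");h,s,v=cv2.split(cv2.cvtColor(im,cv2.COLOR_BGR2HSV))
# plane silhouette: not plain grey bench -> print row/col profile of edges
g=cv2.GaussianBlur(cv2.cvtColor(im,cv2.COLOR_BGR2GRAY),(0,0),1).astype(int)
print(g[90:104,262:270].mean(1),g[228:240,262:270].mean(1));print("c110",g[110,240:292:2],"c160",g[160,240:292:2],"c200",g[200,240:292:2])
yel=((h>20)&(h<35)&(s>110)&(v>50)).astype(np.uint8);k=np.zeros_like(yel);k[130:230,75:150]=yel[130:230,75:150]
c=max(cv2.findContours(k,0,2)[0],key=cv2.contourArea);print("tape bbox px",cv2.boundingRect(c));r=cv2.minAreaRect(c);print(r)
E
```

```text
ends 0 [595.  379.4] [599.5 199.6] sides [571.9 294.5] [623.  295.6]
ends 28 [594.6 377.9] [598.8 211. ] sides [573.2 299.1] [620.6 300.2]
[102.2 102.5 102.6 102.5 102.6 102.6 102.5 102.9 102.1  96.4  85.2  77.2
  69.9  63.5] [172.6 161.2 145.9 137.9 133.6 130.5 137.2 154.8 164.9 166.6 166.2 166.1]
c110 [103 102  80  68  72  71  72  72  63  80  88  93  94  90  91  93  79  72
  77  76  80  78  76  98 103 102] c160 [166 166 133  89 154 146 137 138 136 137 136 136 136 136 135 134 133 132
 133 127 116  72 107 101 103 149] c200 [166 166 141  93  72 160 127 105 106 107 108 108 108 108 109 108 106 103
 106 160 140  80 122 121 165 167]
tape bbox px (84, 142, 56, 76)
((111.5, 179.5), (75.0, 55.0), 90.0)
```

```bash
m="python3 -m handwheel"
python3 -c "from h import *;plan(595,293,-20,91.2)"
($m '[[[86,0.25,0.54,2,0],[86,0,0,4,0],[86,0,0,4,0],[86,0,0,4,0],[86,0,0,2.5,0]]]'
$m '[[[86,0,0,1.3,0],[86,0,0,0.5,0],[86,0,0,0.2,0],[86,0,0,0,0],[86,0,0,0,0]]]') | grep -E "tcp|wrist"
python3 -c "from h import *;plan(595,293,-20,91.2)"
```

```text
t 14.75 tcp [589.9 289.9 166.2] yaw 91.2 gap 80.9 grip 0.0 tilt 0.003
twist rad -0.001 | after twist cm [ 0.3   0.52 18.62] | now cm [ 0.33  0.56 18.62] dist 18.6
tcp_pos: [593.0, 290.5, -2.1]
wrist_force: [-1.6, 0.8, -0.5]
tcp_pos: [598.3, 294.3, -14.9]
wrist_force: [-0.3, 0.6, 0.9]
t 15.58 tcp [598.3 294.3 -14.9] yaw 91.2 gap 80.8 grip 0.0 tilt 0.005
twist rad 0.001 | after twist cm [-0.12 -0.33  0.51] | now cm [-0.12 -0.33  0.51] dist 0.6
```

```bash
m="python3 -m handwheel"
($m '[[[86,0,0,0,0],[86,0,0,0,0],[86,0,0,0.2,0],[86,0,0,0,0]]]'
$m '[[[0,0,0,0,0],[0,0,0,0,0],[0,0,0,0,0],[0,0,0,0,0],[0,0,0,0,0]]]' 45
$m '[[[0,0,0,0,0],[0,0,0,0,0],[0,0,0,0,0]]]') | grep -E "tcp|wrist|gap|grip"
python3 -c "from h import *;plan(595,293,-20,91.2)"
```

```text
tcp_pos: [596.2, 294.0, -19.3]
wrist_force: [0.4, -0.6, 0.2]
finger_gap: 80.9
gripper_force: 0.0
tcp_pos: [595.8, 293.8, -19.7]
wrist_force: [-6.2, 0.0, 1.8]
finger_gap: 50.9
gripper_force: 2.2
tcp_pos: [594.0, 293.8, -19.8]
wrist_force: [-4.5, -0.1, 4.7]
finger_gap: 46.4
gripper_force: 45.0
t 16.58 tcp [594.  293.8 -19.8] yaw 91.3 gap 46.4 grip 45.0 tilt 0.004
twist rad 0.001 | after twist cm [-0.08  0.1   0.02] | now cm [-0.08  0.1   0.02] dist 0.1
```

The plane is gripped. I carry it above the bottle to the long cut-out.

```bash
m="python3 -m handwheel"
($m '[[[0,0,0,-0.5,0],[0,0,0,-1.5,0],[0,0,0,-2.5,0],[0,0,0,-3,0],[0,0,0,-3,0]]]'
$m '[[[0,0,0,-3,0.1],[0,0,0,-2,0.1],[0,0,0,-1,0.1],[0,0,0,0,0],[0,0,0,0,0]]]') | grep -E "tcp|gap|grip"
python3 -c "from h import *;plan(*C['long'],145,74.1)"
```

```text
tcp_pos: [595.2, 293.1, 85.3]
finger_gap: 46.8
gripper_force: 45.0
tcp_pos: [596.4, 293.7, 145.9]
finger_gap: 46.5
gripper_force: 45.0
t 17.42 tcp [596.4 293.7 145.9] yaw 74.2 gap 46.5 grip 45.0 tilt 0.002
twist rad 0.002 | after twist cm [-44.17   3.38   0.09] | now cm [-44.18   3.3    0.07] dist 44.3
```

```bash
m="python3 -m handwheel"
($m '[[[0,-1.3,0.1,0,0],[0,-2.6,0.2,0,0],[0,-3.5,0.27,0,0],[0,-3.5,0.27,0,0],[0,-3.5,0.27,0,0]]]'
$m '[[[0,-3.5,0.27,0,0],[0,-3.5,0.27,0,0],[0,-3.5,0.27,0,0],[0,-3.5,0.27,0,0],[0,-3.5,0.27,0,0]]]'
$m '[[[0,-3.5,0.27,0,0],[0,-3.5,0.27,0,0],[0,-2.6,0.2,0,0],[0,-1.7,0.1,1,0],[0,-0.8,0,2,0]]]'
$m '[[[0,0,0,2.5,0],[0,0,0,2,0],[0,0,0,1,0],[0,0,0,0,0],[0,0,0,0,0]]]'
) | grep -E "tcp"
python3 - <<'E'
from h import *
plan(*C['long'],60,74.1)
cv2.imwrite("pics/w7.png",robot.camera("wrist"))
E
```

```text
tcp_pos: [564.6, 150.0, 142.7]
tcp_pos: [529.3, -21.7, 143.2]
tcp_pos: [507.1, -142.6, 116.2]
tcp_pos: [505.7, -138.1, 59.4]
t 19.08 tcp [ 505.7 -138.1   59.4] yaw 74.1 gap 46.8 grip 45.0 tilt 0.003
twist rad 0.000 | after twist cm [-0.16  0.27 -0.06] | now cm [-0.16  0.27 -0.06] dist 0.3
```

View pics/w7.png

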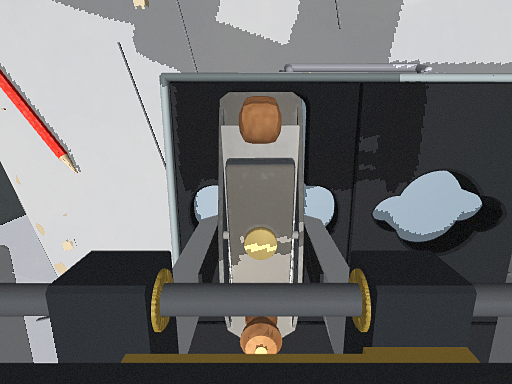

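The plane hangs straight over the long cut-out: scoop mid col 265, plane mid col 262. A +3 mm shift in tool y, as computed, corrects it. Lowering.

```bash
m="python3 -m handwheel"
($m '[[[0,-0.16,0.3,1,0],[0,0,0,2,0],[0,0,0,1,0],[0,0,0,0,0],[0,0,0,0,0]]]'
$m '[[[0,0,0,0.5,0],[0,0,0,0.3,0],[0,0,0,0.2,0],[0,0,0,0,0],[0,0,0,0,0]]]'
) | grep -E "tcp|wrist"
python3 -c "from h import *;plan(*C['long'],1.2,74.1)"
```

```text
tcp_pos: [508.9, -140.4, 19.9]
wrist_force: [-0.3, 0.3, -6.5]
tcp_pos: [509.5, -140.7, 10.4]
wrist_force: [0.1, 0.4, -5.5]
t 19.97 tcp [ 509.5 -140.7   10.4] yaw 74.1 gap 46.5 grip 45.0 tilt 0.000
twist rad -0.000 | after twist cm [-0.02 -0.16  0.92] | now cm [-0.02 -0.16  0.92] dist 0.9
```

```bash
m="python3 -m handwheel"
($m '[[[0,0,-0.1,0.3,0],[0,0,0,0.2,0],[0,0,0,0.1,0],[0,0,0,0,0],[0,0,0,0,0]]]'
$m '[[[0,0,0,0.1,0],[0,0,0,0.1,0],[0,0,0,0,0]]]'
$m '[[[0,0,0,0.1,0],[0,0,0,0,0],[0,0,0,0,0]]]'
) | grep -E "tcp|wrist"
```

```text
tcp_pos: [508.3, -140.4, 4.2]
wrist_force: [0.9, -0.9, -6.2]
tcp_pos: [508.3, -140.4, 2.2]
wrist_force: [-0.0, -0.1, -5.5]
tcp_pos: [508.5, -140.5, 1.3]
wrist_force: [0.3, -0.4, -6.2]
```

```bash
m="python3 -m handwheel"
($m '[[[0,0,0,0.1,0],[0,0,0,0,0]]]'
$m '[[[0,0,0,0.1,0],[0,0,0,0,0]]]'
) | grep -E "tcp|wrist"
```

```text
tcp_pos: [508.5, -140.5, 1.2]
wrist_force: [-2.5, 1.6, 2.4]
tcp_pos: [508.6, -140.5, 1.1]
wrist_force: [-4.2, 2.1, 9.1]
```

Seated at 1.1, as predicted (1.2). I release, lift, and refine the tape from the top picture.

```bash
m="python3 -m handwheel"
($m '[[[76,0,0,0,0],[76,0,0,0,0],[76,0,0,0,0],[76,0,0,0,0]]]' 
$m '[[[76,0,0,-0.5,0],[76,0,0,-2,0],[76,0,0,-4,0],[76,0,0,-4,0],[76,0,0,-4,0]]]'
$m '[[[76,0,0,-2.5,-0.1],[76,0,0,0,-0.1],[76,0,0,0,0]]]') | grep -E "tcp|gap"
python3 - <<'E'
from h import *
np.set_printoptions(precision=1,suppress=True)
im=cv2.imread("pics/top0.png");h,s,v=cv2.split(cv2.cvtColor(im,cv2.COLOR_BGR2HSV))
k=((h>18)&(h<38)&(s>80)&(v>50)).astype(np.uint8);k[:222]=0;k[250:]=0;k[:,:160]=0;k[:,205:]=0
ys,xs=np.nonzero(k)
for c in range(xs.min(),xs.max()+1): print(c,ys[xs==c].min(),ys[xs==c].max(),end="; ")
l,r=xs.min()-.5,xs.max()+.5;print()
for z in(40,55,69):print("+y end",z,ray("top",l,235.5,z)[:2])
print("tip",ray("top",r,238.5,5)[:2])
plan(424,280,160,85)
E
```

```text
tcp_pos: [509.3, -140.8, -0.2]
finger_gap: 69.5
tcp_pos: [507.9, -140.2, 145.7]
finger_gap: 71.4
tcp_pos: [510.4, -141.3, 172.5]
finger_gap: 71.4
166 232 239; 167 230 240; 168 229 240; 169 229 240; 170 229 240; 171 230 241; 172 230 241; 173 230 241; 174 230 241; 175 230 241; 176 230 241; 177 230 241; 178 230 241; 179 230 242; 180 230 242; 181 231 242; 182 231 242; 183 231 242; 184 231 242; 185 231 242; 186 232 242; 187 232 241; 188 233 240; 189 236 240; 190 236 240; 191 236 240; 192 236 240; 193 236 240; 194 236 240; 195 237 239; 
+y end 40 [427.1 327.3]
+y end 55 [426.2 324.8]
+y end 69 [425.3 322.4]
tip [419.9 232.6]
t 22.22 tcp [ 510.4 -141.3  172.5] yaw 85.6 gap 71.4 grip 0.0 tilt 0.006
twist rad 0.011 | after twist cm [ 41.2 -12.3   1.2] | now cm [ 41.4 -11.8   1.1] dist 43.0
```

The tape's measured length is 93 mm (given: 94), centre about (424.5, 279), yaw 84.5. I grasp at +5 along its y, i.e. (425, 284).

```bash
m="python3 -m handwheel"
($m '[[[76,3.48,-1.01,0,0],[76,3.48,-1.01,0,0],[76,3.48,-1.01,0,0],[76,3.48,-1.01,0,0],[76,3.48,-1.01,0,0]]]'
$m '[[[76,3.48,-1.01,0,0],[76,3.48,-1.01,0,0],[76,3.48,-1.01,0,0],[76,3.48,-1.01,0,0],[76,3.48,-1.01,0,0]]]'
$m '[[[76,3.48,-1.01,0,0],[76,3.48,-1.01,0,0.018],[76,0,0,0,0],[76,0,0,0,0],[76,0,0,0,0]]]') | grep -E "tcp"
python3 - <<'E'
from h import *
plan(425,284,2,84.5)
im=robot.camera("wrist");cv2.imwrite("pics/w8.png",im)
D=22
print("top centre grasp should be at px",proj("wrist",(425.5,290,69-D)),"blade tip",proj("wrist",(420,232,5-D)))
E
```

```text
tcp_pos: [469.9, 38.5, 167.9]
tcp_pos: [433.1, 215.7, 168.0]
tcp_pos: [419.4, 284.6, 168.1]
t 23.47 tcp [419.4 284.6 168.1] yaw 84.5 gap 71.1 grip 0.0 tilt 0.003
twist rad -0.001 | after twist cm [-1.000e-02  5.700e-01  1.661e+01] | now cm [ 0.02  0.6  16.61] dist 16.6
top centre grasp should be at px [264.2463653  173.98073449] blade tip [263.69507233 207.78910426]
```

View pics/w8.png

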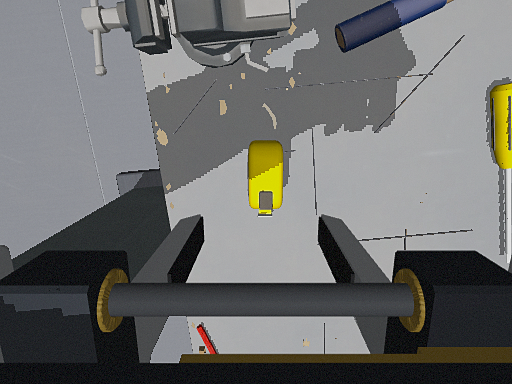

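The tape is at cols 249–284, aligned with the tool. Its far end is at row 141 and the blade tip at row 216.

```bash
python3 - <<'E'
from h import *
np.set_printoptions(precision=1,suppress=True)
D=22
for z in(40,55,65):print(z,ray("wrist",266,141,z-D)[:2])
for z in(2,8):print(z,ray("wrist",264.5,216.5,z-D)[:2])
E
```

```text
40 [430.9 322.5]
55 [430.8 323.8]
65 [430.7 324.7]
2 [419.9 218.7]
8 [420.  220.8]
```

```bash
m="python3 -m handwheel"
($m '[[[76,-0.1,0.8,2,0],[76,0,0,4,0],[76,0,0,4,0],[76,0,0,3.5,0],[76,0,0,2,0]]]'
$m '[[[76,0,0,1,0],[76,0,0,0,0],[76,0,0,0,0],[76,0,0,0,0]]]'
$m '[[[0,0,0,0,0],[0,0,0,0,0],[0,0,0,0,0],[0,0,0,0,0],[0,0,0,0,0]]]' 35
$m '[[[0,0,0,0,0],[0,0,0,0,0],[0,0,0,0,0]]]') | grep -E "tcp|wrist|gap|grip"
python3 -c "from h import *;plan(425,284,2,84.5)"
```

```text
tcp_pos: [425.4, 280.2, 10.2]
wrist_force: [-1.2, 0.1, -0.2]
finger_gap: 71.2
gripper_force: 0.0
tcp_pos: [430.2, 283.9, 6.2]
wrist_force: [0.3, -0.1, -0.5]
finger_gap: 71.5
gripper_force: 0.0
tcp_pos: [427.3, 283.8, 4.8]
wrist_force: [-5.9, 1.3, 3.9]
finger_gap: 41.6
gripper_force: 2.6
tcp_pos: [425.8, 283.7, 4.3]
wrist_force: [-4.9, 0.5, 5.6]
finger_gap: 35.7
gripper_force: 35.0
t 24.93 tcp [425.8 283.7   4.3] yaw 84.5 gap 35.7 grip 35.0 tilt 0.004
twist rad 0.000 | after twist cm [ 0.02 -0.09  0.23] | now cm [ 0.02 -0.09  0.23] dist 0.3
```

Gripped at 35.7 mm. I lift and check the clearance to the toolbox behind the narrow cut-out.

```bash
m="python3 -m handwheel"
($m '[[[0,0,0,-0.5,0],[0,0,0,-1.5,0],[0,0,0,-2.5,0],[0,0,0,-3,0],[0,0,0,-2.5,0.06]]]'
$m '[[[0,0,0,-1.5,0.06],[0,0,0,-0.5,0.06],[0,0,0,0,0],[0,0,0,0,0]]]') | grep -E "tcp|gap|grip"
python3 - <<'E'
from h import *
np.set_printoptions(precision=1,suppress=True)
im=cv2.imread("pics/top0.png");h,s,v=cv2.split(cv2.cvtColor(im,cv2.COLOR_BGR2HSV))
k=(((h<8)|(h>172))&(s>130)&(v>40)).astype(np.uint8);k[:, :355]=0;k[200:]=0
c=max(cv2.findContours(k,0,2)[0],key=cv2.contourArea);b=cv2.boundingRect(c);print(b)
for u,v in((b[0],b[1]+b[3]),(b[0]+30,b[1]+b[3])):print(ray("top",u,v,0)[:2],ray("top",u,v,100)[:2])
# toolbox height from the scene view: nearest top corner search by eye: top edge px ~(322,85)
plan(586.5,-361.4,115,74.1)
E
```

```text
tcp_pos: [427.8, 283.2, 105.1]
finger_gap: 35.8
gripper_force: 35.0
tcp_pos: [427.8, 283.3, 124.0]
finger_gap: 35.7
gripper_force: 35.0
(369, 107, 101, 60)
[ 671.5 -360.3] [ 650.7 -334.6]
[ 672.6 -465. ] [ 651.7 -432.8]
t 25.68 tcp [427.8 283.3 124. ] yaw 74.3 gap 35.7 grip 35.0 tilt 0.000
twist rad 0.003 | after twist cm [-57.6  32.9   0.9] | now cm [-57.8  32.8   0.9] dist 66.4
```

```bash
python3 - <<'E'
from h import *
im=cv2.imread("pics/scene0.png");h,s,v=cv2.split(cv2.cvtColor(im,cv2.COLOR_BGR2HSV))
k=((h<8)|(h>172))&(s>110)&(v>40);k[:, :245]=0;k[:,335:]=0;k[160:]=0
ys,xs=np.nonzero(k)
for c in(254,262,270,278,286,294,310,322): print(c,ys[xs==c].min(),ys[xs==c].max(),end="; ")
print()
for p in((662,-350),(665,-450),(665,-600)): print(p,[proj("scene",(*p,z)).round(0).tolist() for z in(0,60,100,140,180)])
E
```

```text
254 107 137; 262 100 139; 270 95 141; 278 96 142; 286 85 139; 294 80 135; 310 82 127; 322 85 104; 
(662, -350) [[289.0, 150.0], [290.0, 136.0], [290.0, 126.0], [291.0, 115.0], [291.0, 105.0]]
(665, -450) [[300.0, 141.0], [301.0, 126.0], [302.0, 117.0], [302.0, 107.0], [303.0, 97.0]]
(665, -600) [[316.0, 128.0], [317.0, 114.0], [318.0, 105.0], [319.0, 96.0], [319.0, 86.0]]
```

```bash
python3 - <<'E'
from h import *
p=ray("scene",278,142.5,0);q=ray("scene",322,106,0);print(p.round(),q.round(),[proj("scene",(p[0],p[1],z)).round(0).tolist() for z in(100,120,140)])
E
python3 - <<'E'
import cv2
im=cv2.imread("pics/scene0.png");cv2.imwrite("pics/box.png",cv2.resize(im[70:180,240:340],None,fx=5,fy=5,interpolation=cv2.INTER_CUBIC))
E
```

```text
[ 731. -389.    0.] [ 751. -855.    0.] [[279.0, 118.0], [279.0, 113.0], [279.0, 108.0]]
```

View pics/box.png

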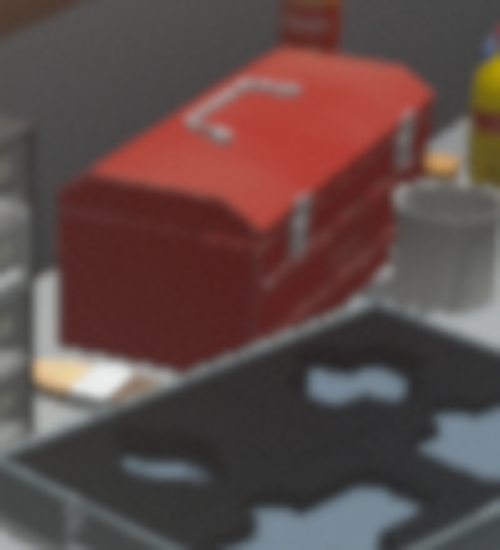

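The toolbox's front-left corner comes out at about (671, −360), with its front edge about 121 mm high. When the tape seats, the gripper body's underside will be at about 138 mm and barely overlap that edge, so it clears. I carry on and watch the force.

```bash
m="python3 -m handwheel"
($m '[[[0,-1.2,0.7,0,0],[0,-2.4,1.35,0,0],[0,-3.3,1.9,0,0],[0,-3.3,1.9,0,0],[0,-3.3,1.9,0,0]]]'
$m '[[[0,-3.3,1.9,0,0],[0,-3.3,1.9,0,0],[0,-3.3,1.9,0,0],[0,-3.3,1.9,0,0],[0,-3.3,1.9,0,0]]]'
$m '[[[0,-3.3,1.9,0,0],[0,-3.3,1.9,0,0],[0,-3.3,1.9,0,0],[0,-3.3,1.9,0,0],[0,-3.3,1.9,0,0]]]'
$m '[[[0,-3.3,1.9,0,0],[0,-3.3,1.9,0,0],[0,-2.8,1.5,0,0],[0,-1.6,0.9,0,0],[0,0,0,0,0]]]'
$m '[[[0,0,0,0,0],[0,0,0,0,0]]]'
) | grep -E "tcp"
python3 -c "from h import *;plan(586.5,-361.4,60,74.1)"
```

```text
tcp_pos: [464.5, 131.1, 122.6]
tcp_pos: [511.0, -53.7, 122.5]
tcp_pos: [557.5, -238.0, 122.0]
tcp_pos: [587.3, -363.9, 121.5]
tcp_pos: [587.3, -357.9, 122.2]
t 27.52 tcp [ 587.3 -357.9  122.2] yaw 74.2 gap 35.9 grip 35.0 tilt 0.004
twist rad 0.002 | after twist cm [-0.36  0.02  6.22] | now cm [-0.37  0.04  6.22] dist 6.2
```

```bash
m="python3 -m handwheel"
($m '[[[0,-0.37,0.03,2,0],[0,0,0,2.5,0],[0,0,0,2,0],[0,0,0,0.5,0],[0,0,0,0,0]]]'
$m '[[[0,0,0,0.3,0],[0,0,0,0.5,0],[0,0,0,0.5,0],[0,0,0,0,0],[0,0,0,0,0]]]'
) | grep -E "tcp|wrist"
python3 -c "from h import *;plan(586.5,-361.4,19.3,74.1)"
```

```text
tcp_pos: [585.6, -359.9, 51.2]
wrist_force: [-1.2, 0.1, -3.3]
tcp_pos: [587.7, -363.1, 41.5]
wrist_force: [0.3, -0.2, -3.4]
t 28.35 tcp [ 587.7 -363.1   41.5] yaw 74.2 gap 35.9 grip 35.0 tilt 0.000
twist rad 0.002 | after twist cm [ 0.13 -0.16  2.22] | now cm [ 0.13 -0.16  2.22] dist 2.2
```

```bash
m="python3 -m handwheel"
($m '[[[0,0.1,-0.14,0,0],[0,0,0,0.2,0],[0,0,0,0.2,0],[0,0,0,0.2,0],[0,0,0,0,0]]]'
$m '[[[0,0,0,0.2,0],[0,0,0,0.3,0],[0,0,0,0.2,0],[0,0,0,0,0],[0,0,0,0,0]]]'
) | grep -E "tcp|wrist"
```

```text
tcp_pos: [586.2, -361.5, 34.6]
wrist_force: [-0.1, 0.0, -3.4]
tcp_pos: [586.3, -361.6, 27.9]
wrist_force: [-0.1, 0.1, -3.4]
```

```bash
m="python3 -m handwheel"
($m '[[[0,0,0,0.2,0],[0,0,0,0.3,0],[0,0,0,0.2,0],[0,0,0,0,0]]]'
$m '[[[0,0,0,0.1,0],[0,0,0,0,0]]]'
$m '[[[0,0,0,0.1,0],[0,0,0,0,0]]]') | grep -E "tcp|wrist"
```

```text
tcp_pos: [586.1, -361.3, 20.5]
wrist_force: [0.2, -0.6, -3.1]
tcp_pos: [586.5, -361.7, 20.1]
wrist_force: [-0.1, -0.2, -4.9]
tcp_pos: [586.7, -361.8, 19.4]
wrist_force: [-0.4, 0.4, -3.5]
```

```bash
m="python3 -m handwheel"
($m '[[[0,0,0,0.1,0],[0,0,0,0,0]]]'
$m '[[[0,0,0,0.1,0],[0,0,0,0,0]]]') | grep -E "tcp|wrist"
```

```text
tcp_pos: [586.8, -361.9, 19.3]
wrist_force: [-1.3, 1.0, 1.4]
tcp_pos: [586.8, -361.9, 19.3]
wrist_force: [-3.0, 2.1, 7.1]
```

Seated at exactly 19.3. I release, lift, turn to yaw 30 (keeps the gripper body clear of the cabinet for the bottle) and head for the bottle.

```bash
m="python3 -m handwheel"
($m '[[[76,0,0,0,0],[76,0,0,0,0],[76,0,0,0,0],[76,0,0,0,0]]]' 
$m '[[[76,0,0,-0.5,0],[76,0,0,-2,0],[76,0,0,-4,0],[76,0,0,-4,0],[86,0,0,-4,0.11]]]'
$m '[[[86,0,0,-2.5,0.11],[86,0,0,0,0.11],[86,0,0,0,0.11],[86,0,0,0,0.11],[86,0,0,0,0.11]]]'
$m '[[[86,0,0,0,0.11],[86,0,0,0,0]]]') | grep -E "tcp|gap"
python3 - <<'E'
from h import *
print(ray("top",232.9,176.2,135).round(1), ray("top",290,138,0).round(0))
plan(608,108,190,30)
E
```

```text
tcp_pos: [586.8, -362.0, 17.3]
finger_gap: 58.8
tcp_pos: [586.1, -361.4, 163.5]
finger_gap: 75.4
tcp_pos: [586.7, -361.9, 188.0]
finger_gap: 80.6
tcp_pos: [586.7, -361.8, 187.6]
finger_gap: 80.6
[609.3 106.2 135. ] [772. -87.   0.]
t 31.52 tcp [ 586.7 -361.8  187.6] yaw 30.0 gap 80.6 grip 0.0 tilt 0.000
twist rad -0.001 | after twist cm [ 25.34 -39.62  -0.24] | now cm [ 25.32 -39.64  -0.25] dist 47.0
```

```bash
m="python3 -m handwheel"
($m '[[[86,1.95,-3.05,0,0],[86,1.95,-3.05,0,0],[86,1.95,-3.05,0,0],[86,1.95,-3.05,0,0],[86,1.95,-3.05,0,0]]]'
$m '[[[86,1.95,-3.05,0,0],[86,1.95,-3.05,0,0],[86,1.95,-3.05,0,0],[86,1.95,-3.05,0,0],[86,1.95,-3.05,0,0]]]'
$m '[[[86,1.95,-3.05,0,0],[86,1.95,-3.05,0,0],[86,1.95,-3.05,0,0],[86,0,0,0,0],[86,0,0,0,0]]]'
$m '[[[86,0,0,0,0]]]') | grep -E "tcp"
python3 - <<'E'
from h import *
np.set_printoptions(precision=1,suppress=True)
plan(608,108,190,30)
im=robot.camera("wrist");cv2.imwrite("pics/w9.png",im)
D=22
for z in(0,84,114,135):print(z,proj("wrist",(608,107.5,z-D)))
h,s,v=cv2.split(cv2.cvtColor(im,cv2.COLOR_BGR2HSV))
k=((h>20)&(h<35)&(s>110)&(v>50)).astype(np.uint8)
for c in cv2.findContours(k,0,2)[0]:
    if cv2.contourArea(c)>300:print(cv2.boundingRect(c))
E
```

```text
tcp_pos: [594.4, -179.5, 187.6]
tcp_pos: [602.5, 1.6, 187.8]
tcp_pos: [607.2, 110.3, 187.5]
tcp_pos: [607.3, 108.0, 187.4]
t 32.85 tcp [607.3 108.  187.4] yaw 30.2 gap 80.5 grip 0.0 tilt 0.001
twist rad 0.003 | after twist cm [ 0.1  0.  -0.3] | now cm [ 0.1  0.  -0.3] dist 0.3
0 [260.  166.6]
84 [259.9 179.4]
114 [259.9 185.6]
135 [259.8 190.7]
(203, 347, 309, 16)
(411, 269, 35, 63)
(76, 269, 35, 63)
(238, 149, 50, 57)
(104, 0, 84, 31)
```

View pics/w9.png

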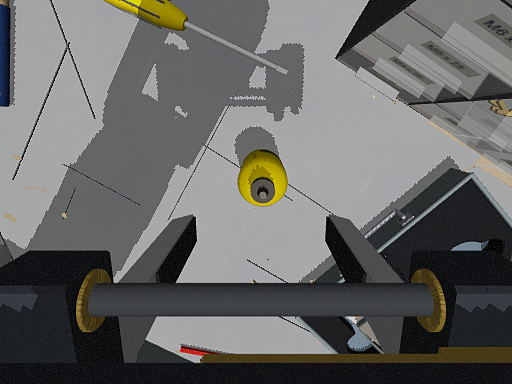

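The bottle is at (263,178), with the cap tip at (263,194). That needs about +2.5 mm in tool y and −2 mm in tool x. Descend and grip.

```bash
m="python3 -m handwheel"
($m '[[[86,-0.15,0.25,1,0],[86,0,0,2.5,0],[86,0,0,3.5,0],[86,0,0,3.5,0],[86,0,0,3,0]]]'
$m '[[[86,0,0,1.6,0],[86,0,0,1,0],[86,0,0,0,0],[86,0,0,0,0],[86,0,0,0,0]]]'
$m '[[[0,0,0,0,0],[0,0,0,0,0],[0,0,0,0,0],[0,0,0,0,0],[0,0,0,0,0]]]' 22
$m '[[[0,0,0,0,0],[0,0,0,0,0],[0,0,0,0,0]]]') | grep -E "tcp|wrist|gap|grip"
python3 -c "from h import *;plan(*C['round'],100,30)"
```

```text
tcp_pos: [606.2, 103.4, 49.7]
wrist_force: [0.5, 0.1, -0.3]
finger_gap: 81.0
gripper_force: 0.0
tcp_pos: [609.0, 104.9, 28.0]
wrist_force: [0.6, -0.3, 0.3]
finger_gap: 80.9
gripper_force: 0.0
tcp_pos: [607.5, 105.7, 26.9]
wrist_force: [-0.6, 0.4, 1.0]
finger_gap: 51.1
gripper_force: 16.2
tcp_pos: [607.5, 105.7, 26.8]
wrist_force: [-0.5, 1.6, 3.2]
finger_gap: 50.8
gripper_force: 22.0
t 34.4 tcp [607.5 105.7  26.8] yaw 30.1 gap 50.8 grip 22.0 tilt 0.001
twist rad 0.001 | after twist cm [-11.46  26.1   -7.32] | now cm [-11.49  26.08  -7.32] dist 29.4
```

```bash
m="python3 -m handwheel"
($m '[[[0,0,0,-0.5,0],[0,0,0,-1.5,0],[0,0,0,-2.5,0],[0,0,0,-2.5,0],[0,0,0,-1,0]]]'
$m '[[[0,-0.5,1.1,0,0],[0,-1.1,2.5,0,0],[0,-1.3,2.96,0,0],[0,-1.3,2.96,0,0],[0,-1.3,2.96,0,0]]]'
$m '[[[0,-1.3,2.96,0,0],[0,-1.3,2.96,0,0],[0,-1.3,2.96,0,0],[0,-1.1,2.5,0,0],[0,-0.8,1.8,0,0]]]'
$m '[[[0,-0.3,0.6,0,0],[0,0,0,0,0],[0,0,0,0,0],[0,0,0,0,0]]]') | grep -E "tcp|gap|grip"
python3 -c "from h import *;plan(*C['round'],38.8,30)"
```

```text
tcp_pos: [608.9, 105.4, 109.2]
finger_gap: 50.7
gripper_force: 22.0
tcp_pos: [620.3, -31.9, 103.7]
finger_gap: 50.9
gripper_force: 22.0
tcp_pos: [636.0, -176.8, 103.4]
finger_gap: 51.1
gripper_force: 22.0
tcp_pos: [637.6, -178.3, 105.3]
finger_gap: 51.2
gripper_force: 22.0
t 35.98 tcp [ 637.6 -178.3  105.3] yaw 30.1 gap 51.2 grip 22.0 tilt 0.002
twist rad 0.002 | after twist cm [ 0.13 -0.01  6.65] | now cm [0.13 0.01 6.65] dist 6.6
```

```bash
m="python3 -m handwheel"
($m '[[[0,0.13,0,1.5,0],[0,0,0,1.5,0],[0,0,0,0.8,0],[0,0,0,0,0],[0,0,0,0,0]]]'
$m '[[[0,0,0,0.4,0],[0,0,0,0.4,0],[0,0,0,0.3,0],[0,0,0,0,0],[0,0,0,0,0]]]') | grep -E "tcp|wrist"
python3 -c "from h import *;plan(*C['round'],38.8,30)"
```

```text
tcp_pos: [639.0, -177.9, 67.7]
wrist_force: [0.2, -0.1, -2.9]
tcp_pos: [639.4, -179.3, 57.2]
wrist_force: [-0.9, -0.5, -2.2]
t 36.82 tcp [ 639.4 -179.3   57.2] yaw 30.1 gap 51.0 grip 22.0 tilt 0.000
twist rad 0.001 | after twist cm [ 0.03 -0.18  1.84] | now cm [ 0.03 -0.18  1.84] dist 1.8
```

Bottom at about 30 mm, below the foam top (37), with only the bottle's weight on the wrist. Continue.

```bash
m="python3 -m handwheel"
($m '[[[0,0,-0.1,0.4,0],[0,0,0,0.4,0],[0,0,0,0.4,0],[0,0,0,0.3,0],[0,0,0,0,0]]]'
$m '[[[0,0,0,0.1,0],[0,0,0,0.1,0],[0,0,0,0,0],[0,0,0,0,0]]]'
$m '[[[0,0,0,0.1,0],[0,0,0,0,0]]]') | grep -E "tcp|wrist"
```

```text
tcp_pos: [638.2, -178.0, 41.0]
wrist_force: [-1.5, 0.1, -2.4]
tcp_pos: [639.2, -178.4, 40.5]
wrist_force: [0.4, -0.2, -2.1]
tcp_pos: [639.1, -178.4, 39.3]
wrist_force: [-0.9, -0.0, -2.1]
```

```bash
m="python3 -m handwheel"
($m '[[[0,0,0,0.1,0],[0,0,0,0,0]]]'
$m '[[[0,0,0,0.1,0],[0,0,0,0,0]]]') | grep -E "tcp|wrist"
```

```text
tcp_pos: [639.3, -178.5, 38.8]
wrist_force: [-0.0, -0.6, -0.5]
tcp_pos: [639.5, -178.4, 38.9]
wrist_force: [-2.5, 2.2, 4.1]
```

Seated. I release, lift, move clear, and check all four numerically with the top camera.

```bash
m="python3 -m handwheel"
($m '[[[84,0,0,0,0],[84,0,0,0,0],[84,0,0,0,0],[84,0,0,0,0],[84,0,0,0,0]]]' 
$m '[[[84,0,0,-0.5,0],[84,0,0,-2,0],[84,0,0,-4,0],[84,0,0,-4,0],[84,0,0,-4,0]]]'
$m '[[[84,0,-3,-3,0],[84,0,-4,0,0],[84,0,-4,0,0],[84,0,-4,0,0],[84,0,-4,0,0]]]'
$m '[[[84,0,-4,0,0],[84,0,-4,0,0],[84,0,-4,0,0],[84,0,-4,0,0],[84,0,-4,0,0]]]'
$m '[[[84,0,0,0,0],[84,0,0,0,0]]]') | grep -E "tcp|gap"
python3 - <<'E'
from h import *
np.set_printoptions(precision=1,suppress=True)
im=robot.camera("top");cv2.imwrite("pics/top1.png",im);a=cv2.imread("pics/top0.png")
h,s,v=cv2.split(cv2.cvtColor(im,cv2.COLOR_BGR2HSV))
def rep(nm,m,box,z,tgt):
    x0,y0,x1,y1=box;k=np.zeros(m.shape,np.uint8);k[y0:y1,x0:x1]=m[y0:y1,x0:x1]
    for c in cv2.findContours(k,0,1)[0]:
        if cv2.contourArea(c)<10: continue
        r=cv2.minAreaRect(c);B=np.array([ray("top",*q,z)[:2] for q in cv2.boxPoints(r)]);e=[B[1]-B[0],B[2]-B[1]];L=max(e,key=lambda q:np.hypot(*q))
        print(nm,np.array(r[0]),B.mean(0),"target",tgt,"sz",[np.hypot(*q).round(0) for q in e],"ang %.0f"%(np.degrees(np.arctan2(L[1],L[0]))%180))
brown=(h<16)&(s>80)&(v>50);yel=(h>18)&(h<38)&(s>80)&(v>50)
rep("sand",brown,(335,205,395,255),49,C["wide"]);rep("knob",brown,(275,190,335,235),71,C["long"])
rep("tape",yel,(345,165,405,215),75,C["narrow"]);rep("bottle",yel,(295,145,345,195),92,C["round"])
d=cv2.absdiff(im,a).max(2)
for n,b in(("screwdriver",(155,140,228,165)),("hammer",(95,120,145,212))): print(n,"changed px",(d[b[1]:b[3],b[0]:b[2]]>60).sum())
cv2.imwrite("pics/fin.png",im[140:265,270:415])
E
```

```text
tcp_pos: [639.1, -178.4, 37.1]
finger_gap: 78.0
tcp_pos: [638.5, -178.2, 183.6]
finger_gap: 79.2
tcp_pos: [543.2, -13.2, 212.5]
finger_gap: 79.1
tcp_pos: [442.8, 160.1, 212.4]
finger_gap: 78.7
tcp_pos: [443.2, 160.1, 212.4]
finger_gap: 79.0
sand [364.5 228.3] [ 455.  -327.1] target (454.3, -329.0) sz [np.float64(62.0), np.float64(113.0)] ang 75
knob [324.5 216. ] [ 492.4 -191.7] target (507.9, -140.4) sz [np.float64(23.0), np.float64(20.0)] ang 90
knob [287.5 205. ] [527.5 -71.1] target (507.9, -140.4) sz [np.float64(16.0), np.float64(20.0)] ang 180
tape [374.3 187.2] [ 588.4 -356.7] target (585.1, -366.2) sz [np.float64(45.0), np.float64(87.0)] ang 76
bottle [318.7 170.2] [ 640.  -171.4] target (638.7, -177.6) sz [np.float64(71.0), np.float64(55.0)] ang 124
screwdriver changed px 0
hammer changed px 0
```

```bash
python3 -c "from h import *;print(robot.get_state()['clock']);print(robot.hand_in())"
```

```text
39.95
the job is handed in; nothing more can be done
None
```

I set all four tools into their own cut-outs, confirming each one home by contact at the expected height, and handed the job in at 40 s; the screwdriver and hammer look unmoved in the top view, and the hand-in returned no verdict.

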